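# Bring a board's pad under the paste nozzle

## Task

Two circuit boards lie on the worktop, each fixed to a flat carrier plate with a black upright grip bar. Slide the carrier of the board that has the long black pin header along the worktop until the round copper pad on that board is centred under the nozzle tip of the syringe stand, and let go. Keep the carrier flat on the worktop, do not bump the stand, and leave the other carrier where it is.

Things in the scene. Friction and masses are not known exactly. Their poses are not given: they have to be found in the camera images.
- work_spot (a point): Centre of the round copper pad (16 mm, in a thin white ring; a flat mark) on the board with the black pin header (strip 52 x 5 mm, 8 mm high, near the grip bar). It lies 12 mm above the worktop and, from the bar's centre, 117 mm along +x and 15 mm along +y of the carrier, whose axes it has.
- work_grip (a point): Upright black grip bar of that board's carrier, point 36 mm above the worktop. Bar: 50 mm long (carrier x), 14 mm thick (y), from 8 to 52 mm up; pinch it across y. Axes: x from bar to board, z up. The carrier is loose, about 0.4 kg, flat below, 8 mm thick: a tongue 50 mm wide under the bar, then a plate 104 (x) by 112 mm centred 95 mm along +x; with board at most 22 mm high.
- stand: Fixed syringe stand. Origin: the point ON THE WORKTOP straight below the nozzle tip, which hangs 45 mm above it. The arm (100 mm up) runs along the stand's +x, away from the robot, to a column at 102 mm on a base 100 mm wide that begins 74 mm from the origin; syringe and column reach 180 mm up. Under the tip it is free towards the robot and to both sides.
- spare_grip (a point): Grip bar (36 mm up, same axes) of the other carrier: same make and same copper pad, but its board is flat, without the black pin header. To be left alone.
There are look-alikes about, which are no part of the job. There is more than one size of the stand; the job needs the larger.

How it is judged:
By the outcome, as a careful person would: the job done as asked, in the order asked, and still so for the second after the job is handed in, with the robot touching nothing.
It also fails if it takes over 40 s, if anything falls off the work surface, if the arm or the gripper's body presses on something with over 40 N, if the wrist force passes 120 N, or if a joint passes its speed limit or range.

## Robot

A 6-joint arm with a two-finger parallel gripper is mounted at the origin on a cart in front of the work surface, level with it; the furniture and walls round the work are solid. World frame = base frame: x ahead of the robot, y to its left, z up, the work surface at z = 0. Lengths are in m, angles in degrees, forces in N, time in s.
With the tool pointing down it reaches from about 0.2 to 0.875 m from the base axis. Payload 3.4 kg.
Tool frame: the origin (TCP) lies at the very end of the fingers, on their centre line; the grasp point (between the pads) lies 19 mm behind it (pinch_z is the distance from the TCP to the grasp point, in m); z points along the fingers, y is the line along which they close (so a half turn about z gives the same grasp; the last joint's range is limited). The gripper opens to 94 mm and grips with 3 to 60 N. Pads are 16 mm wide; open, the fingers measure 119 mm over their backs; the gripper's body (75 mm by 177 mm) begins 78 mm behind the grasp point.
Start: joints at [-79.297, 15.808, 86.224, -0, 77.962, -6.933], TCP at [0.174, -0.548, 0.205] pointing down, gripper open.
Joint ranges: [-165.64, 165.64], [-43.16, 119.46], [12.63, 154.43], [-67.54, 247.53], [6.08, 155.33], [-154.97, 154.97]. Speed limits (degrees/s): [147.25, 147.25, 180, 180, 180, 180].

## Interface

Orientations are given as [roll, pitch, yaw] about the fixed x, y, z axes, in that order (R = Rz(yaw) Ry(pitch) Rx(roll)).
In Python, from workcell import get_state, snapshot, camera_info, sign_off, pinch_z gives the robot as it stands. The module is installed in compiled form; this text tells all that it offers.
- The arm moves only by the tool step_arm, never from a script. Its argument "deltas" is a list of rows, each an object with "linear": the shift along the tool's x, y, z in units of 20 mm (1.0 is 20 mm), a list of three; "yaw": the turn about the tool's z in units of 0.08 rad (1.0 is 0.08 rad); "claw": the closure in counts, from 0 (fully open) to 255 (shut). A call has 1 to 12 rows; each row shifts and turns the commanded pose from where the row before left it, along the tool's axes as they then stand; what a row does not reach is not made up. A row lasts 1/12 s, in which the tool goes at most 41.7 mm and 7.16 degrees, less where a joint would pass 70% of its speed; a pose out of reach is approached as far as the arm can. A call with a number of a shift or a turn outside -1 to 1 is refused whole. A call with a gripper value outside its range is refused whole. The fingers move at their own pace and stop on an object; "grip_force" is the grip in N (left out, the last holds). Time passes only in rows, so rows that do not move let the fingers close. It gives the time, the measured TCP pose, the force, the opening and the grip force at its end, in the units of the state.
- get_state(): the state, without advancing time (a new reading comes with each control period).
- snapshot(name): name is "scene" or "top" or "wrist"; returns (picture, depth): 480x640x3 uint8, red, green, blue; 480x640 float32, m along the optical axis (not along the pixel's ray), 0 where there is no reading.
- camera_info(name): a dict with "mtx" (3x3 intrinsics, pixels), "position" and "attitude" of the camera in the world; the wrist camera has in their place "hand_eye" (4x4, takes a point from camera to tool coordinates, whose origin is the TCP and whose axes are the flange's). Camera axes: x right, y down, z forward; pixel columns grow to the right and rows downward; lengths in m; the calibration is good to about 2 mm. A picture is of the moment at which its call begins: read the wrist's pose just before it. camera_info takes no time and is no camera call.
- sign_off(): hands the job in; it is judged then, once.
The state is a dict: "time": time; "joint_pos": joint angles; "dq": joint speeds; "effort": joint torques, N m; "ee_pos": TCP position; "ee_rot": TCP orientation; "wrist_force": force on the tool from outside, world axes, zero at the start; "wrist_torque": the same for the moment, N m; "width": finger opening in m; "finger_force": force on a finger pad.
Only numpy, scipy, OpenCV 4.12 (cv2) and the standard library are available. Lean on these libraries where they do the work, as an engineer would, in place of code of your own. Each camera call takes 0.05 s, during which the arm holds its last target. There are 200 camera calls.

## Working session

There is one attempt and no reset: what is moved stays moved. The work goes in short steps, Python scripts to look and compute and a tool call to move; the robot and the scene stay as the last step left them, time stands still between calls to the robot, and variables do not carry over. Pictures are saved under pics/ and viewed, at most 10 in all, crops included, and the job is handed in when it is done.

Besides the shell and the picture viewer there is one more tool, called in YAML: its name, and indented under it one key for each argument. step_arm: Moves the arm, as the interface text tells. Shifts and turns lie within -1 to 1; 1 stands for 20 mm of shift or 0.08 rad of turn. Its arguments: {"type":"object","properties":{"deltas":{"type":"array"},"grip_force":{"type":"number"}},"required":["deltas"]}

```bash
mkdir -p pics; cat > h.py <<'E'
import numpy as np, cv2
from workcell import *
from scipy.spatial.transform import Rotation as R
def cam(name, st=None):
    c=camera_info(name); K=np.array(c["mtx"])
    if name=="wrist":
        T=np.eye(4); T[:3,:3]=R.from_euler("xyz",st["ee_rot"],degrees=True).as_matrix(); T[:3,3]=st["ee_pos"]
        T=T@np.array(c["hand_eye"])
    else:
        T=np.eye(4); a=np.array(c["attitude"])
        T[:3,:3]=a if a.shape==(3,3) else R.from_euler("xyz",a,degrees=True).as_matrix(); T[:3,3]=c["position"]
    return K,T
def ray(K,T,u,v,z):  # intersect with plane z
    d=T[:3,:3]@np.linalg.inv(K)@[u,v,1]; return T[:3,3]+d*(z-T[2,3])/d[2]
def proj(K,T,p):
    q=K@(T[:3,:3].T@(np.asarray(p)-T[:3,3])); return q[:2]/q[2]
E
python3 - <<'E'
from h import *
s=get_state();print(s, pinch_z)
for n in("scene","top"):
    p,d=snapshot(n); cv2.imwrite(f"pics/{n}0.png",p[:,:,::-1]); np.save(n+"_d",d); print(n,camera_info(n))
E
```

```text
{'time': 0.0, 'joint_pos': array([-7.92994850e+01,  1.58460723e+01,  8.62924525e+01, -1.12773389e-03,
        7.79613773e+01, -6.93192406e+00]), 'dq': array([ 0.10209292,  0.01629875, -0.07796771,  0.00615124, -0.06631947,
        0.02119121]), 'effort': array([-1.58714311e-04, -4.04588127e+01, -2.37228423e+01,  7.00527825e-02,
        3.43045208e-02, -1.38411251e-04]), 'ee_pos': array([ 0.17406648, -0.54744543,  0.20463941]), 'ee_rot': array([-1.79900695e+02, -1.09627202e-02,  1.76326658e+01]), 'wrist_force': array([ 0.15712591, -0.15781756, -0.15466203]), 'wrist_torque': array([-0.03571345,  0.04992992,  0.04239139]), 'finger_force': 0.0, 'width': 0.09435442608806835} 0.0188
scene {'mtx': array([[622.58511147,   0.        , 325.26644209],
       [  0.        , 622.58511147, 246.48910934],
       [  0.        ,   0.        ,   1.        ]]), 'position': array([-0.16616644,  1.05648961,  0.62799448]), 'attitude': array([-114.72056711,    1.26775695, -148.93357821])}
top {'mtx': array([[560.73775683,   0.        , 322.30055385],
       [  0.        , 560.73775683, 234.37205951],
       [  0.        ,   0.        ,   1.        ]]), 'position': array([0.40977965, 0.01232611, 1.01627343]), 'attitude': array([-174.65085165,    0.41146804,  -90.63753371])}
```

View pics/top0.png

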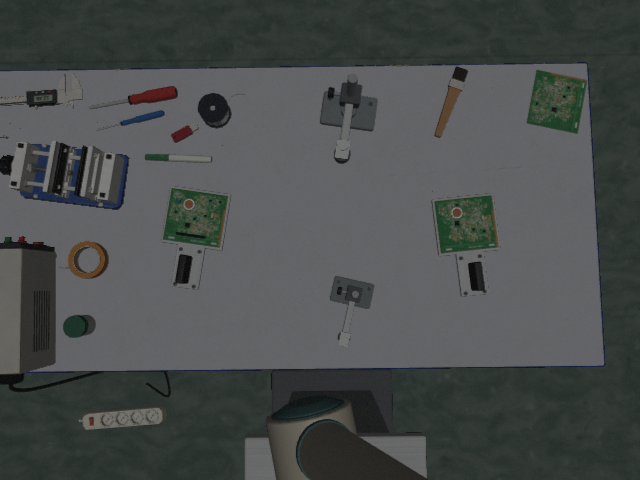

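View pics/scene0.png

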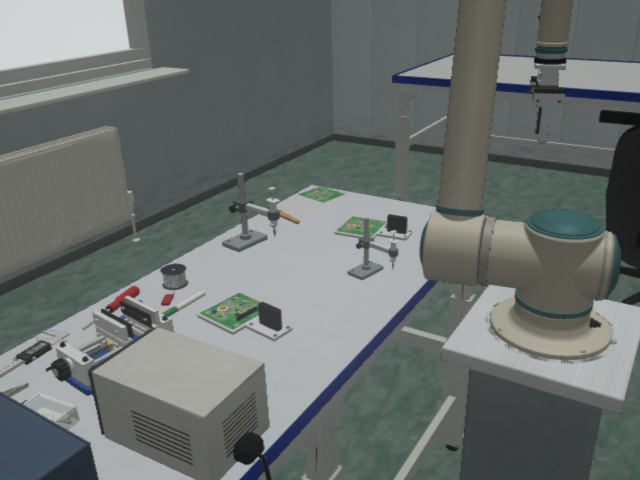

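The top view shows two carriers. The one at left (board 195,218, bar 184,269) has a black strip at (190,235). The one at right (board 466,223, bar 476,276) shows none. The loose board at (557,100) has no carrier. There are also two stands: the larger at (348,110) and the smaller at (352,295). I'll confirm in one enlarged crop.

```bash
python3 - <<'E'
from h import *
t=cv2.imread("pics/top0.png"); s=cv2.imread("pics/scene0.png")
def c(im,x,y,w,h,k): return cv2.resize(im[y:y+h,x:x+w],None,fx=k,fy=k,interpolation=cv2.INTER_CUBIC)
a=np.hstack([c(t,150,180,100,120,2.5),c(t,425,185,80,120,2.5),c(t,310,65,80,120,2.5)])
a=a[:,:650]
b=np.hstack([c(s,215,165,80,90,3.25),c(s,195,285,120,90,3.25)])[:, :650]
print(a.shape,b.shape)
cv2.imwrite("pics/crop1.png",np.vstack([a,b]))
E
```

```text
(300, 650, 3) (292, 650, 3)
```

View pics/crop1.png

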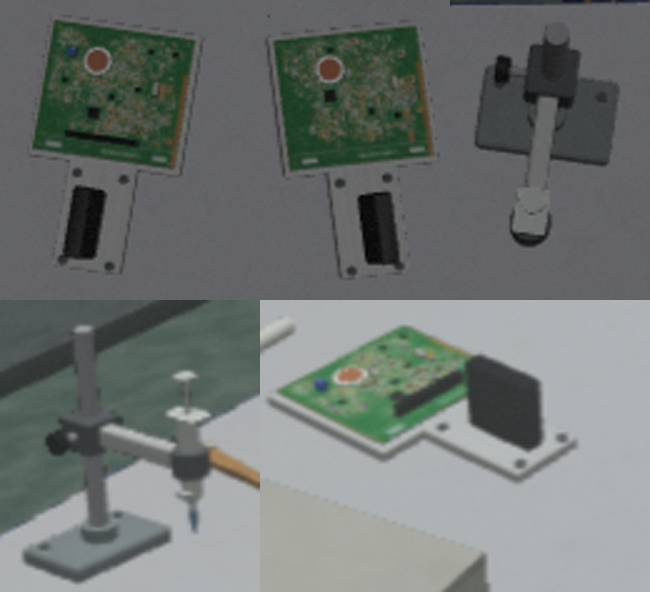

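```bash
cat > m1.py <<'E'
from h import *
K,T=cam("top"); Ks,Ts=cam("scene")
f=lambda x,y:(x/2.5+150,y/2.5+180)
print("pad",ray(K,T,*f(97,61),.012))
C=[ray(K,T,*f(*p),.008) for p in((53,17),(203,37),(180,175),(31,153),(52,266),(117,273))]
print(np.round(C,4)); print([round(np.linalg.norm(C[i]-C[j]),4) for i,j in((0,1),(1,2),(2,3),(3,0),(4,5))])
print("tip scene",ray(Ks,Ts,275,236.1,.045))
for z in(.09,.1,.11):print("collar top",ray(K,T,342,156.2,z))
print("column top",ray(K,T,(556-450)/2.5+310,33/2.5+65,.18))
B=[ray(K,T,(x-450)/2.5+310,y/2.5+65,.012) for x,y in((487,67),(618,83),(606,164),(476,147))]
print("base",np.round(B,4),np.mean(B,0))
print("pad scene",ray(Ks,Ts,(349-260)/3.25+195,(376-300)/3.25+285,.012))
K2,T2=cam("wrist",get_state());print(camera_info("wrist"))
print("sp pad",ray(K,T,(330-250)/2.5+425,69/2.5+185,.012))
E
python3 m1.py
```

```text
pad [0.56125655 0.25964931 0.012     ]
[[0.5947 0.2932 0.008 ]
 [0.5786 0.1835 0.008 ]
 [0.4781 0.1997 0.008 ]
 [0.4953 0.3077 0.008 ]
 [0.4137 0.2913 0.008 ]
 [0.4082 0.2446 0.008 ]]
[np.float64(0.1108), np.float64(0.1018), np.float64(0.1093), np.float64(0.1004), np.float64(0.0471)]
tip scene [ 0.63187543 -0.0157523   0.045     ]
collar top [ 0.62813655 -0.01656217  0.09      ]
collar top [ 0.62577918 -0.0162503   0.1       ]
collar top [ 0.62342181 -0.01593842  0.11      ]
column top [ 0.72874042 -0.03149714  0.18      ]
base [[ 0.7677  0.011   0.012 ]
 [ 0.7543 -0.0853  0.012 ]
 [ 0.6935 -0.0753  0.012 ]
 [ 0.7075  0.0197  0.012 ]] [ 0.73071324 -0.03247541  0.012     ]
pad scene [0.56420816 0.26147364 0.012     ]
{'mtx': array([[339.00754157,   0.        , 318.36005169],
       [  0.        , 339.00754157, 239.01938976],
       [  0.        ,   0.        ,   1.        ]]), 'hand_eye': array([[-5.18369796e-04, -9.64080180e-01, -2.65610875e-01,
         7.61643049e-02],
       [ 9.99999231e-01, -2.00490277e-04, -1.22389829e-03,
         9.38899179e-05],
       [ 1.12668368e-03, -2.65611305e-01,  9.64079543e-01,
        -1.79596463e-01],
       [ 0.00000000e+00,  0.00000000e+00,  0.00000000e+00,
         1.00000000e+00]])}
sp pad [ 0.54043341 -0.2247045   0.012     ]
```

The left board is the one: its black strip stands up in front of the pad, while the right board is flat. The larger stand is at the far side.

| Quantity | Position (x, y) | Check |
|---|---|---|
| Pad | (0.561, 0.259) | |
| Bar | (0.443, 0.261), yaw -8.8° | plate measures about 102 x 110 mm |
| Nozzle | (0.631, -0.016) | base is 102 mm away, as given |

Next I turn, rise and cross over.

step_arm:
  deltas:
    - {"linear":[0,0,-0.6],"yaw":0.96,"claw":0}
    - {"linear":[0,0,-0.6],"yaw":0.96,"claw":0}
    - {"linear":[0,0,-0.6],"yaw":0.96,"claw":0}
    - {"linear":[0,0,-0.6],"yaw":0.96,"claw":0}
    - {"linear":[0,0,-0.6],"yaw":0.96,"claw":0}
    - {"linear":[0,0,-0.6],"yaw":0.96,"claw":0}
    - {"linear":[0.17,-1,0],"yaw":0,"claw":0}
    - {"linear":[0.17,-1,0],"yaw":0,"claw":0}
    - {"linear":[0.17,-1,0],"yaw":0,"claw":0}
    - {"linear":[0.17,-1,0],"yaw":0,"claw":0}
    - {"linear":[0.17,-1,0],"yaw":0,"claw":0}
    - {"linear":[0.17,-1,0],"yaw":0,"claw":0}

```text
time: 1.1
ee_pos: [0.2128, -0.4312, 0.277]
ee_rot: [-179.9, 0.0, -8.8]
wrist_force: [0.3, -0.2, 0.3]
width: 0.0941
finger_force: 0.0
```

step_arm:
  deltas:
    - {"linear":[0.17,-1,0],"yaw":0,"claw":0}
    - {"linear":[0.17,-1,0],"yaw":0,"claw":0}
    - {"linear":[0.17,-1,0],"yaw":0,"claw":0}
    - {"linear":[0.17,-1,0],"yaw":0,"claw":0}
    - {"linear":[0.17,-1,0],"yaw":0,"claw":0}
    - {"linear":[0.17,-1,0],"yaw":0,"claw":0}
    - {"linear":[0.17,-1,0],"yaw":0,"claw":0}
    - {"linear":[0.17,-1,0],"yaw":0,"claw":0}
    - {"linear":[0.17,-1,0],"yaw":0,"claw":0}
    - {"linear":[0.17,-1,0],"yaw":0,"claw":0}
    - {"linear":[0.17,-1,0],"yaw":0,"claw":0}
    - {"linear":[0.17,-1,0],"yaw":0,"claw":0}

```text
time: 2.1
ee_pos: [0.2894, -0.2004, 0.2772]
ee_rot: [-180.0, 0.0, -8.8]
wrist_force: [0.4, -0.6, -0.0]
width: 0.094
finger_force: 0.0
```

step_arm:
  deltas:
    - {"linear":[0.17,-1,0],"yaw":0,"claw":0}
    - {"linear":[0.17,-1,0],"yaw":0,"claw":0}
    - {"linear":[0.17,-1,0],"yaw":0,"claw":0}
    - {"linear":[0.17,-1,0],"yaw":0,"claw":0}
    - {"linear":[0.17,-1,0],"yaw":0,"claw":0}
    - {"linear":[0.17,-1,0],"yaw":0,"claw":0}
    - {"linear":[0.17,-1,0],"yaw":0,"claw":0}
    - {"linear":[0.17,-1,0],"yaw":0,"claw":0}
    - {"linear":[0.17,-1,0],"yaw":0,"claw":0}
    - {"linear":[0.17,-1,0],"yaw":0,"claw":0}
    - {"linear":[0.17,-1,0],"yaw":0,"claw":0}
    - {"linear":[0.17,-1,0],"yaw":0,"claw":0}

```text
time: 3.1
ee_pos: [0.3663, 0.0305, 0.2772]
ee_rot: [180.0, 0.0, -8.8]
wrist_force: [1.2, -0.5, -0.1]
width: 0.0937
finger_force: 0.0
```

step_arm:
  deltas:
    - {"linear":[0.17,-1,0],"yaw":0,"claw":0}
    - {"linear":[0.17,-1,0],"yaw":0,"claw":0}
    - {"linear":[0.17,-1,0],"yaw":0,"claw":0}
    - {"linear":[0.17,-1,0],"yaw":0,"claw":0}
    - {"linear":[0.17,-1,0],"yaw":0,"claw":0}
    - {"linear":[0.17,-1,0],"yaw":0,"claw":0}
    - {"linear":[0.17,-1,0],"yaw":0,"claw":0}
    - {"linear":[0.17,-1,0],"yaw":0,"claw":0}
    - {"linear":[0.17,-1,0],"yaw":0,"claw":0}
    - {"linear":[0.17,-1,0],"yaw":0,"claw":0}
    - {"linear":[0,0,0.5],"yaw":0,"claw":0}
    - {"linear":[0,0,0],"yaw":0,"claw":0}

```text
time: 4.1
ee_pos: [0.4293, 0.2218, 0.2651]
ee_rot: [179.8, 0.2, -8.7]
wrist_force: [-0.6, -0.0, 0.2]
width: 0.0936
finger_force: 0.0
```

```bash
python3 - <<'E'
from h import *
import pickle
s=get_state();p,d=snapshot("wrist"); pickle.dump((s,p,d),open("w1.pkl","wb")); print(s["time"],s["ee_pos"],s["ee_rot"],s["joint_pos"])
cv2.imwrite("pics/w1.png",p[:,:,::-1])
E
```

```text
4.1 [0.42925212 0.22180038 0.26512918] [179.8465087    0.2231953   -8.67074207] [ 1.90937710e+01  6.23344949e+00  9.02158279e+01 -3.20334448e-02
  8.38197243e+01  1.17767737e+02]
```

View pics/w1.png

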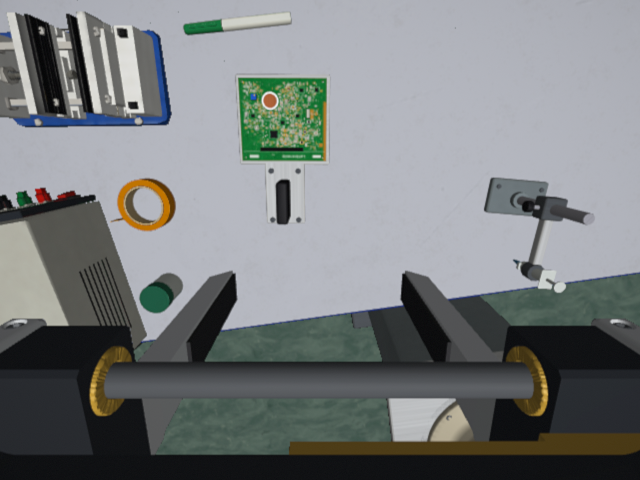

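The wrist view shows the carrier upright in the image: pad (270,101), header (282,149), bar about (283,200), tongue end corners (266,222) and (304,223). It is well clear of the vice and the box.

```bash
python3 - <<'E'
from h import *
import pickle
s,p,d=pickle.load(open("w1.pkl","rb")); K,T=cam("wrist",s)
g=p.astype(int)
print("pad",ray(K,T,270,101,.012))
# white carrier mask -> min area rect of plate+board: use edges read by eye
C=np.array([ray(K,T,u,v,.008) for u,v in((236.5,74.5),(329.5,75.5),(328,163.5),(240,162.5),(266,222.5),(304.5,223))])
print(np.round(C,4))
S=np.array([ray(K,T,u,v,.008) for u,v in((271,170.5),(298.5,170.5),(271,219.5),(299,219.5))]);print(np.round(S,4),S.mean(0))
# depth based bar top and its heights
v,u=np.mgrid[130:245,240:330]; z=d[130:245,240:330]
P=np.stack([u,v,np.ones_like(u)],-1)@np.linalg.inv(K).T*z[...,None]
W=P@T[:3,:3].T+T[:3,3]
m=(z>0)&(W[...,2]>.047)&(W[...,2]<.06); B=W[m]; print(m.sum(),B.mean(0),B.min(0),B.max(0))
r=cv2.minAreaRect((B[:,:2]*1000).astype(np.float32));print(r)
m=(z>0)&(abs(W[...,2]-.008)<.006); print("plate z",np.median(W[m][:,2]))
E
```

```text
pad [0.56263488 0.25872786 0.012     ]
[[0.5977 0.2926 0.008 ]
 [0.5801 0.1846 0.008 ]
 [0.4801 0.2009 0.008 ]
 [0.4981 0.3101 0.008 ]
 [0.4172 0.2927 0.008 ]
 [0.4088 0.2426 0.008 ]]
[[0.4824 0.2734 0.008 ]
 [0.4772 0.2391 0.008 ]
 [0.4202 0.2854 0.008 ]
 [0.4146 0.249  0.008 ]] [0.44860063 0.26171449 0.008     ]
497 [0.44579319 0.26193471 0.05218413] [0.42067224 0.25207604 0.04709639] [0.47001527 0.27170562 0.05464887]
((445.3473205566406, 262.2447814941406), (14.164846420288086, 49.449729919433594), 80.75357055664062)
plate z 0.009724813215153033
```

step_arm:
  deltas:
    - {"linear":[0.17,-0.7,0],"yaw":0.05,"claw":0}
    - {"linear":[0.17,-0.7,0],"yaw":0.05,"claw":0}
    - {"linear":[0.16,-0.71,0],"yaw":0.04,"claw":0}
    - {"linear":[0,0,1],"yaw":0,"claw":0}
    - {"linear":[0,0,1],"yaw":0,"claw":0}
    - {"linear":[0,0,1],"yaw":0,"claw":0}
    - {"linear":[0,0,1],"yaw":0,"claw":0}
    - {"linear":[0,0,1],"yaw":0,"claw":0}
    - {"linear":[0,0,1],"yaw":0,"claw":0}
    - {"linear":[0,0,1],"yaw":0,"claw":0}
    - {"linear":[0,0,1],"yaw":0,"claw":0}
    - {"linear":[0,0,0],"yaw":0,"claw":0}

```text
time: 5.15
ee_pos: [0.4441, 0.2602, 0.104]
ee_rot: [179.7, 0.4, -9.4]
wrist_force: [0.4, 0.1, -0.4]
width: 0.0939
finger_force: 0.0
```

step_arm:
  deltas:
    - {"linear":[0.05,-0.1,1],"yaw":0,"claw":0}
    - {"linear":[0,0,1],"yaw":0,"claw":0}
    - {"linear":[0,0,1],"yaw":0,"claw":0}
    - {"linear":[0,0,0.8],"yaw":0,"claw":0}
    - {"linear":[0,0,0.5],"yaw":0,"claw":0}
    - {"linear":[0,0,0],"yaw":0,"claw":0}
    - {"linear":[0,0,0],"yaw":0,"claw":0}

```text
time: 5.73
ee_pos: [0.4488, 0.2638, 0.0219]
ee_rot: [-180.0, -0.0, -9.4]
wrist_force: [1.2, -0.1, -0.1]
width: 0.0939
finger_force: 0.0
```

step_arm:
  deltas:
    - {"linear":[0,0,0],"yaw":0,"claw":255}
    - {"linear":[0,0,0],"yaw":0,"claw":255}
    - {"linear":[0,0,0],"yaw":0,"claw":255}
    - {"linear":[0,0,0],"yaw":0,"claw":255}
    - {"linear":[0,0,0],"yaw":0,"claw":255}
    - {"linear":[0,0,0],"yaw":0,"claw":255}
    - {"linear":[0,0,0],"yaw":0,"claw":255}
    - {"linear":[0,0,0],"yaw":0,"claw":255}
    - {"linear":[0,0,0],"yaw":0,"claw":255}
  grip_force: 45

```text
time: 6.48
ee_pos: [0.4483, 0.2638, 0.0214]
ee_rot: [180.0, 0.0, -9.4]
wrist_force: [-0.9, 0.3, 0.0]
width: 0.0373
finger_force: 0.0
```

step_arm:
  deltas:
    - {"linear":[0,0,0],"yaw":0,"claw":255}
    - {"linear":[0,0,0],"yaw":0,"claw":255}
    - {"linear":[0,0,0],"yaw":0,"claw":255}
    - {"linear":[0,0,0],"yaw":0,"claw":255}
    - {"linear":[0,0,0],"yaw":0,"claw":255}
    - {"linear":[0,0,0],"yaw":0,"claw":255}

```text
time: 6.98
ee_pos: [0.4481, 0.2635, 0.0214]
ee_rot: [180.0, 0.0, -9.4]
wrist_force: [0.1, -2.1, 0.8]
width: 0.0135
finger_force: 45.0
```

```bash
python3 - <<'E'
from h import *
import pickle
s=get_state();p,d=snapshot("wrist"); pickle.dump((s,p,d),open("w2.pkl","wb")); print(s["time"],s["ee_pos"],s["ee_rot"],s["width"],s["finger_force"],s["wrist_force"])
cv2.imwrite("pics/w2.png",p[:,:,::-1])
E
```

```text
6.9833 [0.44813726 0.26347407 0.02137447] [ 1.79959082e+02  1.64126849e-02 -9.40937079e+00] 0.013469510222943048 44.999218583106995 [ 0.10491258 -2.141903    0.81389303]
```

View pics/w2.png

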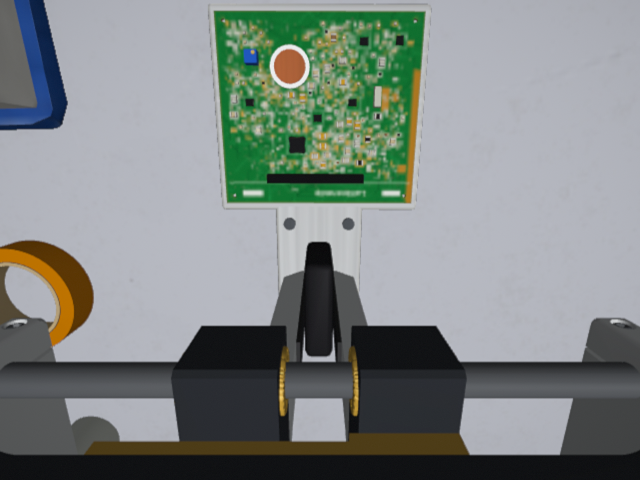

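Grip holds: width 13.5 mm at 45 N, with the bar between the pads. The pad is at (290,66) and the carrier sits square to the tool.

```bash
python3 - <<'E'
from h import *
import pickle
s,p,d=pickle.load(open("w2.pkl","rb")); K,T=cam("wrist",s)
h=cv2.cvtColor(p,cv2.COLOR_RGB2HSV)[20:110,250:330]; r=p[20:110,250:330].astype(int)
w=(r.min(-1)>215).astype(np.uint8); n,l,st,c=cv2.connectedComponentsWithStats(w); i=1+st[1:,4].argmax(); print("ring",st[i],st[i,0]+250+(st[i,2]-1)/2,st[i,1]+20+(st[i,3]-1)/2)
P=ray(K,T,290,66,.012); print("pad",P)
y=np.radians(s["ee_rot"][2]); ax=np.array([np.cos(y),np.sin(y)]); ay=np.array([np.sin(y),-np.cos(y)])
b=P[:2]-s["ee_pos"][:2]; print("pad in tool",b@ax,b@ay)
C=[ray(K,T,u,v,.008) for u,v in((209.5,5.5),(430,6),(415,208),(225,208.5))];C=np.array(C)[:,:2]
for i,j in((0,1),(3,2),(3,0),(2,1)):
    e=C[j]-C[i]; print(np.linalg.norm(e),np.degrees(np.arctan2(e[1],e[0])))
dl=np.array([.631,-.016])-P[:2]; print("move tool mm",dl@ax*1e3,dl@ay*1e3)
E
```

```text
ring [ 20  25  39  43 365] 289.0 66.0
pad [0.56400219 0.25844654 0.012     ]
pad in tool 0.11512795424798158 -0.013982564314813753
0.1094024103533897 -99.55249691824415
0.10944694492705574 -99.28620149327456
0.1019401508990509 -9.319449428764031
0.10143166337874884 -9.293792361140515
move tool mm 110.96491247923223 259.8006931739224
```

step_arm:
  deltas:
    - {"linear":[0.05,0.2,0],"yaw":0,"claw":255}
    - {"linear":[0.1,0.4,0],"yaw":0,"claw":255}
    - {"linear":[0.2,0.6,0],"yaw":0,"claw":255}
    - {"linear":[0.2,0.6,0],"yaw":0,"claw":255}
    - {"linear":[0.2,0.6,0],"yaw":0,"claw":255}
    - {"linear":[0.2,0.6,0],"yaw":0,"claw":255}
    - {"linear":[0.2,0.6,0],"yaw":0,"claw":255}
    - {"linear":[0.2,0.6,0],"yaw":0,"claw":255}
    - {"linear":[0.2,0.6,0],"yaw":0,"claw":255}
    - {"linear":[0.2,0.6,0],"yaw":0,"claw":255}
    - {"linear":[0.2,0.6,0],"yaw":0,"claw":255}
    - {"linear":[0.2,0.6,0],"yaw":0,"claw":255}

```text
time: 8.03
ee_pos: [0.4689, 0.1247, 0.0214]
ee_rot: [180.0, 0.0, -9.5]
wrist_force: [-0.3, 1.4, -0.8]
width: 0.0137
finger_force: 45.0
```

step_arm:
  deltas:
    - {"linear":[0.22,0.6,0],"yaw":0,"claw":255}
    - {"linear":[0.22,0.6,0],"yaw":0,"claw":255}
    - {"linear":[0.22,0.6,0],"yaw":0,"claw":255}
    - {"linear":[0.22,0.6,0],"yaw":0,"claw":255}
    - {"linear":[0.22,0.6,0],"yaw":0,"claw":255}
    - {"linear":[0.22,0.6,0],"yaw":0,"claw":255}
    - {"linear":[0.22,0.6,0],"yaw":0,"claw":255}
    - {"linear":[0.22,0.6,0],"yaw":0,"claw":255}
    - {"linear":[0.22,0.6,0],"yaw":0,"claw":255}
    - {"linear":[0.22,0.6,0],"yaw":0,"claw":255}
    - {"linear":[0.15,0.4,0],"yaw":0,"claw":255}
    - {"linear":[0,0,0],"yaw":0,"claw":255}

```text
time: 9.03
ee_pos: [0.4948, -0.0099, 0.0214]
ee_rot: [179.9, -0.0, -9.5]
wrist_force: [-0.3, -1.6, -1.2]
width: 0.0136
finger_force: 45.0
```

```bash
python3 - <<'E'
from h import *
import pickle
s=get_state();o={}
for n in("wrist","scene","top"): o[n]=snapshot(n)
pickle.dump((s,o),open("w3.pkl","wb")); print(s["time"],s["ee_pos"],s["ee_rot"],s["width"],s["wrist_force"])
y=np.radians(s["ee_rot"][2]); ax=np.array([np.cos(y),np.sin(y)]); ay=np.array([np.sin(y),-np.cos(y)])
P=s["ee_pos"][:2]+.1151*ax-.0140*ay; dl=np.array([.631,-.016])-P; print("pad",P,"left",dl@ax*1e3,dl@ay*1e3)
w=o["wrist"][0][:200,160:480]; K,T=cam("scene"); u,v=proj(K,T,[.62,-.016,.03]).astype(int); print(u,v)
sc=o["scene"][0][v-40:v+40,u-64:u+64]
im=np.vstack([cv2.resize(w,None,fx=1.5,fy=1.5),cv2.resize(sc,(480,300),interpolation=cv2.INTER_CUBIC)])
cv2.imwrite("pics/w3.png",im[:,:,::-1])
E
```

```text
9.0333 [ 0.49475228 -0.00990189  0.02138616] [ 1.79920731e+02 -9.96014374e-03 -9.54428647e+00] 0.013594299865578464 [-0.3199544  -1.62681252 -1.23284612]
pad [ 0.61058037 -0.0151804 ] left 20.272873748736952 -2.577519050975904
279 242
```

View pics/w3.png

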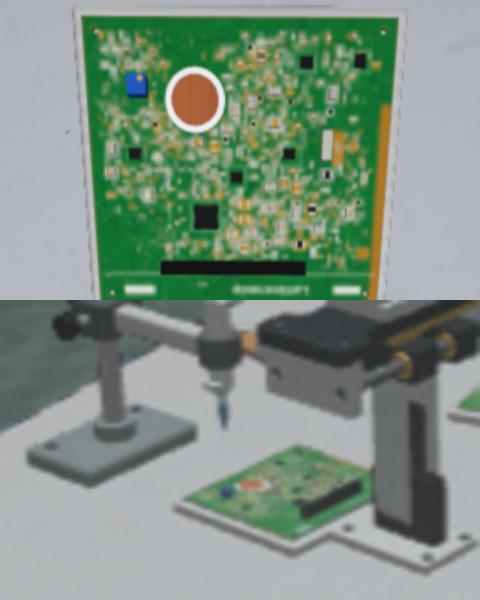

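The wrist crop shows the pad at (195,100), with the tip not yet in view. In the scene crop the tip is at (225,428) and the pad at (254,485), still short of it as planned. I'm going the rest of the way.

step_arm:
  deltas:
    - {"linear":[0.2,-0.03,0],"yaw":0,"claw":255}
    - {"linear":[0.3,-0.03,0],"yaw":0,"claw":255}
    - {"linear":[0.3,-0.04,0],"yaw":0,"claw":255}
    - {"linear":[0.2,-0.03,0],"yaw":0,"claw":255}
    - {"linear":[0,0,0],"yaw":0,"claw":255}
    - {"linear":[0,0,0],"yaw":0,"claw":255}

```text
time: 9.68
ee_pos: [0.5163, -0.0078, 0.0214]
ee_rot: [-180.0, -0.1, -9.4]
wrist_force: [1.1, 0.8, -2.2]
width: 0.0138
finger_force: 45.0
```

```bash
python3 - <<'E'
from h import *
import pickle
s=get_state();o={}
for n in("wrist","scene","top"): o[n]=snapshot(n)
pickle.dump((s,o),open("w4.pkl","wb")); print(s["time"],s["ee_pos"],s["ee_rot"],s["width"],s["wrist_force"])
y=np.radians(s["ee_rot"][2]); ax=np.array([np.cos(y),np.sin(y)]); ay=np.array([np.sin(y),-np.cos(y)])
P=s["ee_pos"][:2]+.1151*ax-.0140*ay; dl=np.array([.631,-.016])-P; print("pad",P,"left",dl@ax*1e3,dl@ay*1e3)
w=o["wrist"][0][:120,220:380]
sc=o["scene"][0][222:262,245:309]
im=np.vstack([cv2.resize(w,(480,360),interpolation=cv2.INTER_CUBIC),cv2.resize(sc,(480,240)if 0 else (384,240),interpolation=cv2.INTER_CUBIC)[:, :].copy() if 0 else cv2.copyMakeBorder(cv2.resize(sc,(384,240),interpolation=cv2.INTER_CUBIC),0,0,0,96,0)])
cv2.imwrite("pics/w4.png",im[:,:,::-1])
E
```

```text
9.6833 [ 0.51625011 -0.00783173  0.021382  ] [-1.79983934e+02 -1.11164605e-01 -9.37625192e+00] 0.013830173453978016 [ 1.09183774  0.8248329  -2.17787906]
pad [ 0.63209319 -0.01277052] left -0.5524427985109481 3.3644331792239464
```

View pics/w4.png

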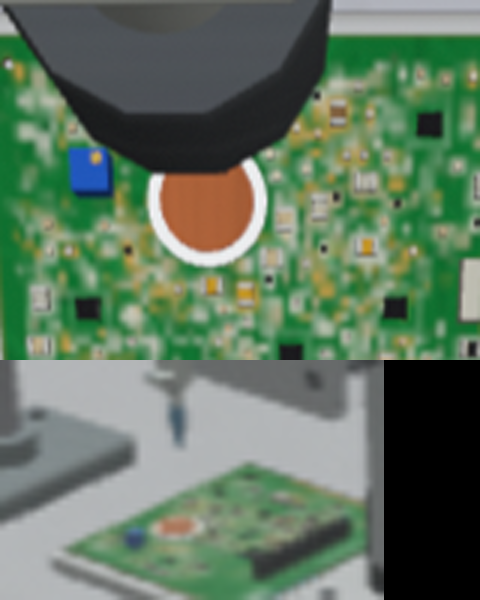

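The wrist crop shows the pad at (207,200), with the stand's collar hiding the tip and sitting slightly to the left side of it. In the scene crop the tip is at (178,447) and the pad at (177,526). Now a relative measurement in the same pictures.

```bash
python3 - <<'E'
from h import *
import pickle
s,o=pickle.load(open("w4.pkl","rb"))
y=np.radians(s["ee_rot"][2]); A=np.array([[np.cos(y),np.sin(y)],[np.sin(y),-np.cos(y)]])
K,T=cam("scene"); p=o["scene"][0].astype(int)
c=p[240:260,260:290]; m=(c[...,0]-c[...,1]>45)
v,u=np.nonzero(m); print("pad px",m.sum(),u.mean()+260,v.mean()+240)
P=ray(K,T,u.mean()+260,v.mean()+240,.012)
for tp in((274.7,236.5),(274.9,237)):
    N=ray(K,T,*tp,.045); print("scene pad",P[:2],"tip",N[:2],"left tool mm",A@(N-P)[:2]*1e3)
def cloud(n,K,T,zlo,zhi,box):
    d=o[n][1]; v,u=np.nonzero(d>0); W=(np.stack([u,v,np.ones_like(u)],1)@np.linalg.inv(K).T*d[v,u][:,None])@T[:3,:3].T+T[:3,3]
    k=(W[:,2]>zlo)&(W[:,2]<zhi)&(W[:,0]>box[0])&(W[:,0]<box[1])&(W[:,1]>box[2])&(W[:,1]<box[3]); return W[k]
def circ(W):
    x=np.c_[2*W[:,:2],np.ones(len(W))]; a=np.linalg.lstsq(x,(W[:,:2]**2).sum(1),rcond=None)[0]; return a[:2],np.sqrt(a[2]+a[0]**2+a[1]**2)
Kw,Tw=cam("wrist",s)
W=cloud("wrist",Kw,Tw,.07,.2,(.58,.66,-.06,.04)); print("wrist collar",len(W),W.min(0),W.max(0))
hh=np.histogram(W[:,2],bins=np.arange(.07,.2,.005)); print(hh[0])
W2=W[W[:,2]<np.percentile(W[:,2],99)-.006]; print("side fit",len(W2),circ(W2))
S=cloud("scene",K,T,.04,.2,(.58,.67,-.06,.03))
for z in np.arange(.04,.18,.01):
    q=S[(S[:,2]>=z)&(S[:,2]<z+.01)]
    if len(q): print(round(z,2),len(q),q.mean(0)[:2])
Pw=ray(Kw,Tw,220+207/3,200/3,.012);print("wrist pad",Pw)
E
```

```text
pad px 3 274.0 249.0
scene pad [ 0.63531782 -0.01335794] tip [ 0.63115123 -0.01351901] left tool mm [-4.08468369  0.83772162]
scene pad [ 0.63531782 -0.01335794] tip [ 0.62906274 -0.01137235] left tool mm [-6.49499464 -0.94000614]
wrist collar 4873 [ 0.61383086 -0.03011511  0.09116238] [ 0.62840258 -0.00316701  0.13802988]
[   0    0    0    0  203  386  482 1616 1866   32    0    0    8  280
    0    0    0    0    0    0    0    0    0    0    0]
side fit 4585 (array([ 0.62467791, -0.01659426]), np.float64(0.00786841503290886))
0.04 1 [ 0.63180631 -0.01204229]
0.05 9 [ 0.63061605 -0.01269368]
0.06 10 [ 0.6310568  -0.01246821]
0.07 22 [ 0.6291057  -0.00780874]
0.08 24 [ 0.62732329 -0.00927615]
0.09 47 [ 0.63763816 -0.00625269]
0.1 78 [ 0.64460492 -0.00877541]
0.11 27 [ 0.63049988 -0.00647596]
0.12 28 [ 0.62741198 -0.0088034 ]
0.13 55 [ 0.63036045 -0.0116356 ]
0.14 9 [ 0.63017854 -0.01343851]
0.15 9 [ 0.630848   -0.01186179]
0.16 22 [ 0.63073813 -0.01205935]
wrist pad [ 0.63198121 -0.01221632  0.012     ]
```

```bash
python3 - <<'E'
from h import *
import pickle
s,o=pickle.load(open("w4.pkl","rb"))
y=np.radians(s["ee_rot"][2]); A=np.array([[np.cos(y),np.sin(y)],[np.sin(y),-np.cos(y)]])
Kw,Tw=cam("wrist",s); t=lambda u,v,z:(A@(ray(Kw,Tw,220+(u+.5)/3-.5,(v+.5)/3-.5,z)[:2]-s["ee_pos"][:2])*1e3).round(1)
print("pad",t(207,200,.012))
d=o["wrist"][1]
for q in((148,172),(233,172),(125,113),(228,113),(190,165),(176,105),(50,70),(325,70)):
    u,v=220+q[0]/3,q[1]/3; vi,ui=int(v),int(u); z=d[vi,ui]; W=Tw[:3,:3]@(np.linalg.inv(Kw)@[u,v,1]*z)+Tw[:3,3]; print(q,W.round(4),(A@(W[:2]-s["ee_pos"][:2])*1e3).round(1))
K,T=cam("scene"); p=o["scene"][0].astype(float)
c=p[240:258,262:288]; w=np.clip(c[...,0]-c[...,1]-15,0,None)*(c[...,0]>c[...,2]+10); lab=cv2.connectedComponents((w>0).astype(np.uint8))
v,u=np.mgrid[240:258,262:288]; k=lab[1]==lab[1][249-240,274-262]; w=w*k
pu,pv=(u*w).sum()/w.sum(),(v*w).sum()/w.sum(); print("pad scene px",pu,pv,k.sum())
for r in range(228,240): 
    g=p[r,266:283].sum(-1)/3; b=np.median(np.r_[g[:4],g[-4:]]); ww=np.clip(b-g-12,0,None); print(r,(ww*np.arange(266,283)).sum()/max(ww.sum(),1e-6),ww.sum().round())
t0=cv2.resize(o["top"][0][130:230,290:390],(500,500),interpolation=cv2.INTER_CUBIC)
cv2.imwrite("pics/t4.png",t0[:,:,::-1])
E
```

```text
pad [115.1 -14.7]
(148, 172) [ 0.618  -0.0107  0.0923] [100.8 -13.8]
(233, 172) [ 0.6355 -0.0173  0.0117] [119.2 -10.1]
(125, 113) [ 0.6182 -0.0113  0.1097] [101.1 -13.2]
(228, 113) [ 0.6171 -0.0195  0.1089] [101.4  -5. ]
(190, 165) [ 0.617  -0.015   0.0961] [100.6  -9.3]
(176, 105) [ 0.6177 -0.0155  0.1109] [101.4  -8.9]
(50, 70) [ 0.6223 -0.006   0.1091] [104.4 -19.1]
(325, 70) [ 0.6237 -0.0289  0.0927] [109.4   3.3]
pad scene px 273.88145896656533 249.30091185410333 17
228 273.92508143322476 102.0
229 273.9327296248383 129.0
230 274.02933088909253 182.0
231 274.048 208.0
232 274.16783216783216 191.0
233 274.275720164609 162.0
234 273.3135271807838 132.0
235 270.86063569682153 136.0
236 268.2235872235872 136.0
237 266.33240997229916 120.0
238 266.31855955678674 120.0
239 266.2309523809524 70.0
```

View pics/t4.png

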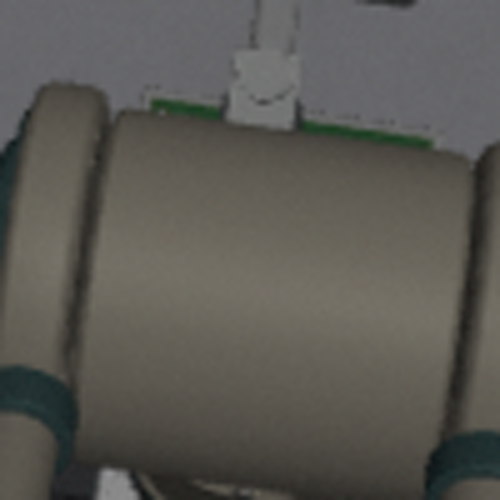

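```bash
python3 - <<'E'
from h import *
import pickle
s,o=pickle.load(open("w4.pkl","rb"))
y=np.radians(s["ee_rot"][2]); A=np.array([[np.cos(y),np.sin(y)],[np.sin(y),-np.cos(y)]]); ax,ay=A
K,T=cam("scene"); P=ray(K,T,273.88,249.3,.012)[:2]; N=ray(K,T,274.5,236.2,.045)[:2]
view=(N-T[:2,3]); view/=np.linalg.norm(view); perp=np.array([-view[1],view[0]])
print("scene P,N",P,N,"N-P perp",perp,(N-P)@perp*1e3,"along view",(N-P)@view*1e3)
print("cand moves (tool mm) dot:", perp@ax,perp@ay)
K,T=cam("top"); f=lambda a,b:ray(K,T,290+(a+.5)/5-.5,130+(b+.5)/5-.5,.008)[:2]
L,Rr=f(147,92),f(437,138); e=L-Rr; print("top corners",L,Rr,np.linalg.norm(e),np.degrees(np.arctan2(-e[0],e[1])))
M=(L+Rr)/2; cy=np.degrees(0); print("pad top",M-.030*ax+.015*(-ay))
for z in(.09,.1,.11):
    print("collar",z,ray(K,T,342,156.2,z)[:2])
print("plunger", [ray(K,T,290+(264.5)/5-.5,130+77/5-.5,z)[:2] for z in(.15,.165)])
E
```

```text
scene P,N [ 0.63459326 -0.01184912] [ 0.63257353 -0.01472206] N-P perp [0.80167401 0.59776148] -3.3365032559873424 along view 1.0958437485321815
cand moves (tool mm) dot: 0.6935779348376344 -0.7203815990892343
top corners [0.66329787 0.02279547] [ 0.64478627 -0.08306348] 0.10746532143165713 -9.919045714500925
pad top [ 0.62688663 -0.0104469 ]
collar 0.09 [ 0.62813655 -0.01656217]
collar 0.1 [ 0.62577918 -0.0162503 ]
collar 0.11 [ 0.62342181 -0.01593842]
plunger [array([ 0.63209183, -0.01558143]), array([ 0.62824238, -0.0150982 ])]
```

All three cameras agree: the pad must go about 5 mm along tool +y, and x is right.

step_arm:
  deltas:
    - {"linear":[0,0.12,0],"yaw":0,"claw":255}
    - {"linear":[0,0.12,0],"yaw":0,"claw":255}
    - {"linear":[0,0,0],"yaw":0,"claw":255}
    - {"linear":[0,0,0],"yaw":0,"claw":255}
    - {"linear":[0,0,0],"yaw":0,"claw":255}

```text
time: 10.25
ee_pos: [0.5137, -0.013, 0.0214]
ee_rot: [180.0, 0.0, -9.4]
wrist_force: [-0.0, 0.9, -1.3]
width: 0.0138
finger_force: 45.0
```

```bash
cat > chk.py <<'E'
from h import *
import pickle,sys
s=get_state();o={}
for n in("wrist","scene"): o[n]=snapshot(n)
pickle.dump((s,o),open(sys.argv[1]+".pkl","wb")); print(s["time"],s["ee_pos"],s["ee_rot"],s["width"],s["wrist_force"])
s0=pickle.load(open("w4.pkl","rb"))[0]; y=np.radians(-9.4); A=np.array([[np.cos(y),np.sin(y)],[np.sin(y),-np.cos(y)]])
print("moved since w4, tool mm",A@(s["ee_pos"]-s0["ee_pos"])[:2]*1e3)
w=o["wrist"][0][:120,220:380]; sc=o["scene"][0][222:262,245:309]
im=np.vstack([cv2.resize(w,(480,360),interpolation=cv2.INTER_CUBIC),cv2.copyMakeBorder(cv2.resize(sc,(384,240),interpolation=cv2.INTER_CUBIC),0,0,0,96,0)])
cv2.imwrite(f"pics/{sys.argv[1]}.png",im[:,:,::-1])
K,T=cam("scene"); p=o["scene"][0].astype(float)
c=p[240:258,262:288]; w=np.clip(c[...,0]-c[...,1]-15,0,None)*(c[...,0]>c[...,2]+10); n,lab=cv2.connectedComponents((w>0).astype(np.uint8))
i=max(range(1,n),key=lambda i:(w*(lab==i)).sum()); w=w*(lab==i); v,u=np.mgrid[240:258,262:288]
pu,pv=(u*w).sum()/w.sum(),(v*w).sum()/w.sum(); P=ray(K,T,pu,pv,.012)[:2]; N=ray(K,T,274.5,236.2,.045)[:2]
print("pad px",pu,pv,"perp left mm",(N-P)@[.8017,.5978]*1e3,"along",(N-P)@[.5978,-.8017]*1e3)
E
python3 chk.py w5
```

```text
10.25 [ 0.51370881 -0.01299635  0.02142821] [ 1.79987501e+02  1.78278275e-02 -9.42280824e+00] 0.013830700629247078 [-0.04938475  0.92144985 -1.27084269]
moved since w4, tool mm [-1.6636556   5.51033576]
pad px 275.9193548387097 248.6225806451613 perp left mm 1.540009530157605 along -2.0076787457351397
```

View pics/w5.png

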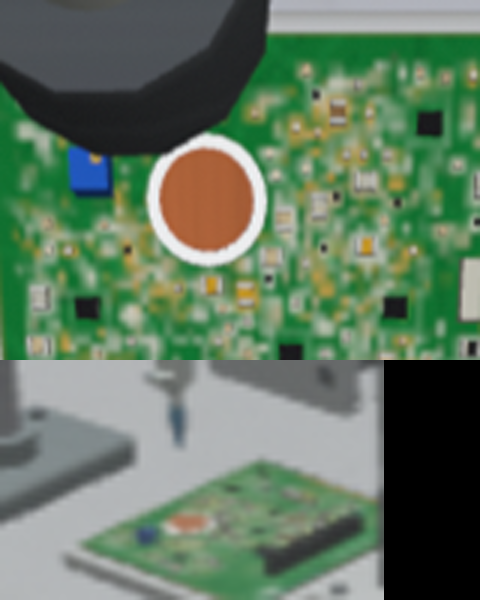

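The wrist crop shows the pad at (207,200) and the collar's lower edge around column 130; 145 would put it right over the pad. In the scene crop the pad is at (188,522) and the tip at (178,447). That suggests a slight overshoot, so I'll quantify it from collar depth.

```bash
cat > col.py <<'E'
from h import *
import pickle,sys
for f in sys.argv[1:]:
    s,o=pickle.load(open(f+".pkl","rb")); y=np.radians(s["ee_rot"][2]); A=np.array([[np.cos(y),np.sin(y)],[np.sin(y),-np.cos(y)]])
    K,T=cam("wrist",s); d=o["wrist"][1]; v,u=np.nonzero((d>0)&(d<.14)); k=(v<75)&(u>180)&(u<380); v,u=v[k],u[k]
    W=(np.stack([u,v,np.ones_like(u)],1)@np.linalg.inv(K).T*d[v,u][:,None])@T[:3,:3].T+T[:3,3]
    Q=(W[:,:2]-s["ee_pos"][:2])@A.T*1e3; z=W[:,2]
    p=A@(ray(K,T,220+207.5/3-.5,200.5/3-.5,.012)[:2]-s["ee_pos"][:2])*1e3
    for a,b in((.092,.098),(.098,.104),(.092,.107)):
        q=Q[(z>a)&(z<b)]
        if len(q)<20: continue
        # silhouette circle fit with robust LSQ
        from scipy.optimize import least_squares
        r=least_squares(lambda c:np.hypot(q[:,0]-c[0],q[:,1]-c[1])-13,[115,-10],loss="soft_l1")
        r2=least_squares(lambda c:np.hypot(q[:,0]-c[0],q[:,1]-c[1])-c[2],[115,-10,13],loss="soft_l1")
        print(f,a,len(q),"x",q[:,0].min().round(1),"y",np.percentile(q[:,1],[1,99]).round(1),"fit13",r.x.round(2),"fit",r2.x.round(2),"left R13",(r.x-p).round(2),"left",(r2.x[:2]-p).round(2))
E
python3 col.py w4 w5
```

```text
w4 0.092 408 x 100.2 y [-19.    3.2] fit13 [113.39  -9.76] fit [114.27 -10.01  13.81] left R13 [-1.66  4.93] left [-0.78  4.68]
w4 0.098 537 x 100.1 y [-18.9   3.1] fit13 [113.38  -9.75] fit [114.26 -10.    13.8 ] left R13 [-1.67  4.94] left [-0.8  4.7]
w4 0.092 1261 x 100.1 y [-19.    3.1] fit13 [113.39  -9.76] fit [114.25  -9.99  13.79] left R13 [-1.66  4.94] left [-0.8  4.7]
w5 0.092 482 x 101.9 y [-24.4  -2.1] fit13 [115.1 -15.3] fit [115.96 -15.61  13.8 ] left R13 [ 0.11 -0.63] left [ 0.97 -0.93]
w5 0.098 606 x 101.8 y [-24.3  -2.3] fit13 [115.09 -15.32] fit [115.9  -15.57  13.75] left R13 [ 0.1  -0.64] left [ 0.91 -0.9 ]
w5 0.092 1432 x 101.8 y [-24.4  -2.3] fit13 [115.1  -15.31] fit [115.95 -15.59  13.79] left R13 [ 0.12 -0.64] left [ 0.96 -0.92]
```

The collar fit and the scene view agree: 1 mm along x and -1 mm along y are left.

step_arm:
  deltas:
    - {"linear":[0.05,-0.05,0],"yaw":0,"claw":255}
    - {"linear":[0,0,0],"yaw":0,"claw":255}
    - {"linear":[0,0,0],"yaw":0,"claw":255}
    - {"linear":[0,0,0],"yaw":0,"claw":255}
    - {"linear":[0,0,0],"yaw":0,"claw":255}

```text
time: 10.77
ee_pos: [0.5149, -0.012, 0.0214]
ee_rot: [180.0, 0.0, -9.4]
wrist_force: [-1.4, -0.8, -2.1]
width: 0.014
finger_force: 45.0
```

```bash
python3 chk.py w6; python3 col.py w6
```

```text
10.7667 [ 0.51487624 -0.01203831  0.02139403] [ 1.79985717e+02  2.77626615e-02 -9.40794498e+00] 0.01397365692707316 [-1.44876148 -0.82784933 -2.09597086]
moved since w4, tool mm [-0.66838036  4.37448378]
pad px 275.3863636363636 248.64935064935065 perp left mm 0.2852395696073124 along -2.040993282021668
w6 0.092 442 x 100.9 y [-23.3  -1. ] fit13 [114.1  -14.13] fit [114.9  -14.42  13.75] left R13 [-0.87  0.53] left [-0.07  0.24]
w6 0.098 598 x 100.9 y [-23.3  -1.2] fit13 [114.11 -14.15] fit [115.03 -14.46  13.86] left R13 [-0.86  0.52] left [0.06 0.21]
w6 0.092 1376 x 100.9 y [-23.3  -1. ] fit13 [114.11 -14.15] fit [114.95 -14.43  13.78] left R13 [-0.87  0.52] left [-0.03  0.24]
```

The pad is centred to within 0.3 mm by the near view. Now I let go and withdraw upward.

step_arm:
  deltas:
    - {"linear":[0,0,0],"yaw":0,"claw":120}
    - {"linear":[0,0,0],"yaw":0,"claw":120}
    - {"linear":[0,0,0],"yaw":0,"claw":120}
    - {"linear":[0,0,0],"yaw":0,"claw":120}
    - {"linear":[0,0,0],"yaw":0,"claw":120}
    - {"linear":[0,0,0],"yaw":0,"claw":120}
    - {"linear":[0,0,0],"yaw":0,"claw":120}
    - {"linear":[0,0,0],"yaw":0,"claw":120}

```text
time: 11.53
ee_pos: [0.5152, -0.012, 0.0215]
ee_rot: [180.0, -0.0, -9.4]
wrist_force: [-0.4, -0.1, -0.2]
width: 0.0497
finger_force: 0.0
```

```bash
python3 chk.py w7; python3 col.py w7
```

```text
11.5333 [ 0.51519253 -0.01201248  0.02146587] [ 1.79994978e+02 -8.94695218e-03 -9.40504571e+00] 0.04970949708672589 [-0.40236206 -0.09700626 -0.18148698]
moved since w4, tool mm [-0.36055026  4.29734812]
pad px 275.36513157894734 248.64473684210526 perp left mm 0.2360815860175351 along -2.0743052659539054
w7 0.092 463 x 100.6 y [-23.2  -0.8] fit13 [113.77 -14.06] fit [114.59 -14.36  13.77] left R13 [-1.24  0.62] left [-0.43  0.32]
w7 0.098 561 x 100.6 y [-23.2  -1. ] fit13 [113.78 -14.07] fit [114.65 -14.36  13.81] left R13 [-1.23  0.61] left [-0.36  0.32]
w7 0.092 1362 x 100.5 y [-23.2  -1. ] fit13 [113.77 -14.06] fit [114.64 -14.36  13.81] left R13 [-1.24  0.62] left [-0.37  0.32]
```

step_arm:
  deltas:
    - {"linear":[0,0,-0.5],"yaw":0,"claw":120}
    - {"linear":[0,0,-0.7],"yaw":0,"claw":120}
    - {"linear":[0,0,-0.8],"yaw":0,"claw":120}
    - {"linear":[0,0,-0.8],"yaw":0,"claw":120}
    - {"linear":[-0.5,0,-0.8],"yaw":0,"claw":120}
    - {"linear":[-0.8,0,-0.8],"yaw":0,"claw":120}
    - {"linear":[-0.8,0,-0.8],"yaw":0,"claw":120}
    - {"linear":[-0.8,0,-0.6],"yaw":0,"claw":120}
    - {"linear":[-0.8,0,-0.4],"yaw":0,"claw":120}
    - {"linear":[0,0,0],"yaw":0,"claw":120}
    - {"linear":[0,0,0],"yaw":0,"claw":120}

```text
time: 12.55
ee_pos: [0.4425, 0.0001, 0.1464]
ee_rot: [180.0, -0.2, -9.4]
wrist_force: [-0.1, -0.0, 0.4]
width: 0.0498
finger_force: 0.0
```

```bash
python3 chk.py w8; python3 - <<'E'
import pickle,cv2
o=pickle.load(open("w8.pkl","rb"))[1]
a=o["wrist"][0][:400]; b=cv2.resize(o["scene"][0][215:275,235:345],(366,200),interpolation=cv2.INTER_CUBIC)
im=a.copy(); im[200:,:366]=b; cv2.imwrite("pics/f8.png",im[:,:,::-1])
E
```

```text
12.55 [4.42506966e-01 9.24456082e-05 1.46440671e-01] [ 1.79996090e+02 -1.57595587e-01 -9.40161935e+00] 0.049759367759423155 [-0.07464446 -0.00685479  0.41547626]
moved since w4, tool mm [-74.0471552    4.22640351]
pad px 275.3960396039604 248.64356435643563 perp left mm 0.30878803922099496 along -2.0702342701058347
```

View pics/f8.png

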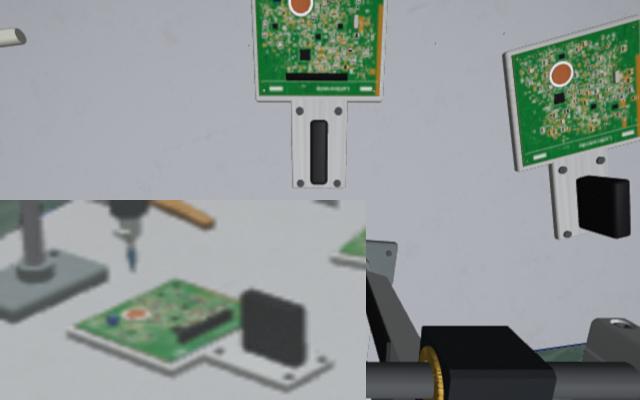

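The carrier stands free and flat, and the other carrier is where it was. One numeric check remains, along the scene camera's line of sight, using depth.

```bash
python3 - <<'E'
from h import *
import pickle
s,o=pickle.load(open("w8.pkl","rb")); K,T=cam("scene"); p,d=o["scene"]
vw=np.array([.5978,-.8017]); pr=np.array([.8017,.5978]); c0=np.array([.631,-.016])
def W(u,v): return T[:3,:3]@(np.linalg.inv(K)@[u,v,1]*d[v,u])+T[:3,3]
print("pad px depth pts (view,perp mm rel c0, z)")
Q=np.array([W(u,v) for v in range(247,251) for u in range(272,279)]); print(((Q[:,:2]-c0)@vw*1e3).mean(),Q[:,2].mean()*1e3,Q[:,2].std()*1e3)
for v in range(226,239):
    for u in range(272,278):
        w=W(u,v)
        if abs((w[:2]-c0)@vw)<.03 and w[2]>.03: print(v,u,((w[:2]-c0)@vw*1e3).round(1),((w[:2]-c0)@pr*1e3).round(1),(w[2]*1e3).round(1))
P=ray(K,T,275.39,248.64,.012)[:2]; print("pad ray view/perp",(P-c0)@vw*1e3,(P-c0)@pr*1e3)
E
```

```text
pad px depth pts (view,perp mm rel c0, z)
1.0752040326760475 12.868950768827393 1.4338658299656617
226 272 -14.6 6.3 77.2
226 273 -11.5 4.0 75.7
226 274 -6.7 1.7 73.6
226 275 -6.5 -0.6 73.3
226 276 -5.3 -2.9 72.7
227 273 -2.7 4.2 69.6
227 274 -8.4 1.9 71.8
227 275 -3.9 -0.4 69.7
228 273 -5.1 4.3 68.0
228 274 -3.5 2.0 67.2
228 275 -4.2 -0.3 67.4
229 274 -4.5 2.2 65.1
229 275 -3.7 -0.1 64.7
230 273 -5.0 4.6 63.0
230 274 0.1 2.3 60.7
230 275 -4.6 -0.0 62.5
231 273 -0.1 4.8 58.4
231 274 -4.8 2.4 60.2
231 275 1.0 0.1 57.6
232 274 0.6 2.6 55.4
232 275 -2.6 0.3 56.6
233 275 0.9 0.4 52.6
234 274 -4.3 2.9 52.5
234 275 -4.1 0.6 52.2
235 274 0.3 3.0 48.0
235 275 -5.6 0.7 50.3
pad ray view/perp 2.0085212558343533 1.7303152119359795
```

```bash
python3 - <<'E'
from h import *
import pickle
K,T=cam("scene"); vw=np.array([.5978,-.8017]); pr=np.array([.8017,.5978]); c0=np.array([.631,-.016])
D=[];I=[]
for _ in range(20): p,d=snapshot("scene"); D.append(d);I.append(p)
I=np.mean(I,0); D=np.array(D); D=np.median(D,0)
np.save("avg",I)
def W(u,v): return T[:3,:3]@(np.linalg.inv(K)@[u,v,1]*D[v,u])+T[:3,3]
Q=np.array([W(u,v) for v in range(247,251) for u in range(272,279)]); print("pad",((Q[:,:2]-c0)@vw*1e3).mean(),Q[:,2].mean()*1e3,Q[:,2].std()*1e3)
for v in range(228,239):
    print(v,[(round((W(u,v)[:2]-c0)@vw*1e3,1),round(W(u,v)[2]*1e3)) for u in (273,274,275,276)], I[v,271:279].mean(-1).round())
c=I[243:255,264:288]; print((c[...,0]-c[...,1]).round().astype(int))
for f in("w6","w7"):
    s,o=pickle.load(open(f+".pkl","rb")); Kw,Tw=cam("wrist",s); d=o["wrist"][1]; y=np.radians(s["ee_rot"][2]); A=np.array([[np.cos(y),np.sin(y)],[np.sin(y),-np.cos(y)]])
    q=np.array([Tw[:3,:3]@(np.linalg.inv(Kw)@[u,v,1]*d[v,u])+Tw[:3,3] for v in range(60,73) for u in range(283,295)]); m=q.mean(0); print(f,"pad by depth tool",(A@(m[:2]-s["ee_pos"][:2])*1e3).round(2),m[2])
E
```

```text
pad 1.2513616029334413 12.787630224631082 1.158975125617684
228 [(np.float64(-2.1), 67), (np.float64(-4.7), 68), (np.float64(-2.5), 67), (np.float64(155.3), 0)] [180. 169. 138. 121. 146. 178. 181. 181.]
229 [(np.float64(148.9), 0), (np.float64(-2.8), 64), (np.float64(-1.6), 64), (np.float64(149.6), 0)] [180. 170. 129. 113. 137. 176. 180. 181.]
230 [(np.float64(-1.8), 62), (np.float64(-2.7), 62), (np.float64(-5.0), 63), (np.float64(141.2), 0)] [180. 168. 120.  94. 122. 165. 179. 180.]
231 [(np.float64(-2.5), 59), (np.float64(-5.2), 60), (np.float64(-4.9), 60), (np.float64(134.6), 1)] [180. 167. 113.  87. 114. 161. 178. 180.]
232 [(np.float64(128.9), 1), (np.float64(-5.5), 58), (np.float64(-4.7), 58), (np.float64(127.2), 1)] [180. 170. 127.  89. 113. 160. 179. 180.]
233 [(np.float64(123.3), 0), (np.float64(-4.7), 55), (np.float64(-3.6), 55), (np.float64(122.5), 0)] [181. 175. 146.  94. 115. 162. 179. 181.]
234 [(np.float64(118.8), -1), (np.float64(-2.1), 52), (np.float64(-4.2), 52), (np.float64(116.2), 0)] [182. 180. 164. 104. 128. 175. 181. 182.]
235 [(np.float64(111.1), 0), (np.float
[... 1154 characters left out ...]
-39 -44 -19   9  36  48  47  45  42  26   5 -11  -8
  -12 -29 -28 -25 -35 -37]
 [-30 -28 -32 -23 -21 -23 -34 -33  -5  11  23  25  19  11  -2 -13 -14  -6
   -4 -18 -25 -31 -32 -22]
 [-24 -25 -33 -24 -16 -17 -31 -42 -32 -21 -17 -12 -14 -23 -28 -21 -17 -13
  -10 -15 -23 -29 -34 -34]
 [-30 -32 -40 -39 -28 -26 -34 -34 -23 -13 -12 -13 -13 -15 -23 -34 -37 -35
  -30 -25 -26 -25 -23 -27]
 [-46 -48 -51 -52 -49 -45 -39 -33 -32 -25 -21 -20 -21 -24 -33 -42 -46 -49
  -48 -43 -38 -39 -26 -13]
 [-55 -53 -47 -37 -31 -28 -27 -28 -39 -37 -28 -27 -33 -27 -27 -36 -43 -47
  -47 -46 -52 -52 -40 -20]]
w6 pad by depth tool [114.05 -14.29] 0.017213634366100388
w7 pad by depth tool [114.83 -14.63] 0.013612611366385505
```

The scene view puts the pad within about 1.5 mm of the tip and the near view within about 1 mm, which is inside the calibration's accuracy. The robot is clear, so I'm handing in.

```bash
python3 -c "
from workcell import *
print(sign_off())"
```

```text
the job is handed in; nothing more can be done
None
```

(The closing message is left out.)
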